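Gather the bushings at the pouring lip and hold the tote ready over the feed cup

TASK

Lift the white tote that holds the four brass bushings by its bail handle, and tilt it until all the bushings have slid together into the corner with the pouring lip. Finish while still holding it tilted like that, steady in the air, with the lip over the middle of the steel feed cup and the whole tote a little above the cup's rim, clear of it, and touching only the gripper, ready to pour but with no bushing spilled. Leave the empty spare tote, the bottle and the brush where they are, and do not let go at the end.

Things in the scene. Friction and masses are not known exactly. Their poses are not given: they have to be found in the camera images.
- tote: White plastic tote with the bushings, 150 (x) x 110 (y) x 50 (z) mm, 4 mm walls and floor, 0.3 kg +-15%. Origin: centre of its underside, z up. Steel bail handle: uprights at the short walls (outer faces x = +-79), bar along x at z = 123 to 129. At the (-x,-y) corner the walls are only 34 high for 26 each way, with a 36 wide channel lip pointing out diagonally. Starts upright, yaw within 0.6 rad, left or right.
- tote_grip (a point): Centre of the black grip block on the bail handle: 45 mm along the tote's x, 16 mm thick along its y, 36 mm high (z = 102 to 138 mm of the tote), flat-sided; 120 mm straight above the tote's origin. Axes as the tote's. Pinch it across its thickness.
- tote_corner (a point): Inner floor corner of the tote at the pouring lip: (-71, -51, 4) mm in the tote. The bushings must gather here.
- tote_lip (a point): Middle of the outer edge of the pouring lip, which juts 23 mm diagonally out from the corner: (-91, -71, 34) mm in the tote.
- bush0: One of four alike loose brass bushings in the tote, 18 mm diameter, 10 mm high, 20 g, lying flat, away from the lip at the start. Origin: centre of its underside. Polished: on the floor of the tote it starts to slide at about 7 to 11 degrees of tilt; where it rubs along a wall as well, up to about 20 degrees.
- bush1: One of four alike loose brass bushings in the tote, 18 mm diameter, 10 mm high, 20 g, lying flat, away from the lip at the start. Origin: centre of its underside. Polished: on the floor of the tote it starts to slide at about 7 to 11 degrees of tilt; where it rubs along a wall as well, up to about 20 degrees.
- bush2: One of four alike loose brass bushings in the tote, 18 mm diameter, 10 mm high, 20 g, lying flat, away from the lip at the start. Origin: centre of its underside. Polished: on the floor of the tote it starts to slide at about 7 to 11 degrees of tilt; where it rubs along a wall as well, up to about 20 degrees.
- bush3: One of four alike loose brass bushings in the tote, 18 mm diameter, 10 mm high, 20 g, lying flat, away from the lip at the start. Origin: centre of its underside. Polished: on the floor of the tote it starts to slide at about 7 to 11 degrees of tilt; where it rubs along a wall as well, up to about 20 degrees.
- cup: Fixed round steel feed cup standing on the bench in front of the robot, open upwards, 50 mm high, 110 mm across the rim. Origin: centre of its underside.
- cup_rim (a point): Centre of the feed cup's mouth, at rim height, 50 mm above the bench.
- spare_tote: The empty spare tote, of the same make and size as the full one, handle and lip too. Origin: centre of its underside. To be left alone.
- bottle: Closed amber bottle, 52 mm diameter, 110 mm tall, standing beyond the totes. Origin: centre of its underside. To be left alone.
- brush: Hand brush, 200 mm long, lying at the far side of the bench. To be left alone.
Things that resemble listed ones, but are neither listed nor needed, are in the scene too. Several things have the shape of the cup; the one meant has the colours described above.

How it is judged:
By the outcome, as a careful person would: the job done as asked, in the order asked, and still so for the second after the job is handed in, while the arm keeps its last pose, push and grip.
It also fails if it takes over 51 s, if anything falls off the work surface, if the arm or the gripper's body presses on something with over 40 N, if the wrist force passes 120 N, or if a joint passes its speed limit or range.

ROBOT

A 6-joint arm with a two-finger parallel gripper is mounted at the origin on the work surface. World frame = base frame: x ahead of the robot, y to its left, z up, the work surface at z = 0. Lengths are in m, angles in rad, forces in N, time in s.
With the tool pointing down it reaches from about 0.35 to 0.975 m from the base axis. Payload 4.9 kg.
Tool frame: the origin (TCP) lies midway between the tips of the shut fingers; the grasp point (between the pads) lies 19 mm behind it; z points along the fingers, y is the direction in which the jaws open and shut (so a half turn about z gives the same grasp; the last joint's range is limited). The gripper opens to 85 mm and grips with 20 to 120 N. Pads are 22 mm wide; open, the fingers measure 114 mm over their backs; the gripper's body (76 mm by 85 mm) begins 54 mm behind the grasp point. The pads swing forward as they close: fully open they stand 13 mm farther back than shut.
Start: joints at [-1.468, 0.053, 1.613, -0, 1.476, -0.119], TCP at [0.137, -0.61, 0.231] pointing down, gripper open.
Joint ranges: [-3.01, 3.01], [-1.01, 2.22], [0.06, 2.58], [-1.02, 4.17], [0.09, 2.62], [-3.14, 3.14]. Speed limits (rad/s): [2.57, 2.57, 3.14, 3.14, 3.14, 3.14].

INTERFACE

Orientations are given as a unit quaternion [w, x, y, z].
In Python, from plant import state, grab_frame, camera_info, job_done, cut_out gives the robot as it stands.
- The arm moves only by the tool step_arm, never from a script. Its argument "moves" is a list of rows, each a list of 7 numbers: the shift along the tool's x, y, z in m, then the turn, a rotation vector about the tool's x, y, z in rad, then the finger opening in m, from 0 to 0.0854. A call has 1 to 8 rows; each row shifts and turns the commanded pose from where the row before left it, along the tool's axes as they then stand; what a row does not reach is not made up. A row lasts 1/10 s, in which the tool goes at most 50 mm and 8.59 degrees, less where a joint would pass 70% of its speed; a pose out of reach is approached as far as the arm can. A call is refused whole if a number of a shift passes 0.05 or a number of a turn 0.15, either way. A call with a gripper value outside its range is refused whole. The fingers move at their own pace and stop on an object; the grip force is fixed at half the most. Time passes only in rows, so rows that do not move let the fingers close. It gives the time, the measured TCP pose, the force and the opening at its end, in the units of the state.
- state(): the state, without advancing time (a new reading comes with each control period).
- grab_frame(name): name is "scene" or "top" or "wrist"; returns (picture, depth): 400x640x3 uint8, red, green, blue; 400x640 float32, m along the optical axis (not along the pixel's ray), 0 where there is no reading.
- camera_info(name): a dict with "intrinsics" (3x3 intrinsics, pixels), "world_from_camera" (4x4, takes a point from camera to world coordinates). Camera axes: x right, y down, z forward; pixel columns grow to the right and rows downward; lengths in m; the calibration is good to about 2 mm. A picture is of the moment at which its call begins: read the wrist's pose just before it. camera_info takes no time and is no camera call; for the wrist camera it gives the pose at the moment of the call.
- job_done(): hands the job in, once; it reports no verdict.
Trained networks look in the newest picture that a camera, given by its name, has taken for a name from the list of things; names that differ only in an ending like _2 or _b are one class to them, and where a whole thing is asked for, a point or a joint stands for the part that bears it (a point fixed in the world has none). Each returns a list of dicts, best first, with "conf" (0 to 1); they miss things now and then, are a little off and sometimes report something else, mostly with a low value. They report only what shows in the picture. A call takes as long as a camera call. They do not tell look-alikes from the thing itself.
- cut_out(camera, query): "mask" (400x640 bool, what is visible of it) and "point" ([column, row] in pixels, amid what is visible of it).
The state is a dict: "time": time; "joint_pos": joint angles; "joint_vel": joint speeds; "joint_efforts": joint torques, N m; "tool_pos": TCP position; "tool_rot": TCP orientation; "contact_force": force on the tool from outside, world axes, zero at the start; "ft_torque": the same for the moment, N m; "gripper_width": opening from 0.0 (shut) to 1.0 (fully open).
Only numpy, scipy, OpenCV 4.12 (cv2) and the standard library are available. Lean on these libraries where they do the work, as an engineer would, in place of code of your own. Each camera call takes 0.05 s, during which the arm holds its last target.

## Working session

There is one attempt and no reset: what is moved stays moved. The work goes in short steps, Python scripts to look and compute and a tool call to move; the robot and the scene stay as the last step left them, time stands still between calls to the robot, and variables do not carry over. Pictures are saved under pics/ and viewed, and the job is handed in when it is done.

Besides the shell and the picture viewer there is one more tool, called by a JSON object that holds its "name" and its "arguments". step_arm: Moves the arm, as the interface text tells. Its arguments: {"type":"object","properties":{"moves":{"type":"array"}},"required":["moves"]}

```bash
mkdir -p pics; ls; python3 - <<'E'
from plant import *
import cv2,numpy as np
for n in ["scene","top"]:
    p,d=grab_frame(n); cv2.imwrite(f"pics/{n}0.png",p[:,:,::-1]); np.savez(f"pics/{n}0.npz",p=p,d=d)
    c=camera_info(n); print(n,np.round(c["intrinsics"],1).tolist(),np.round(c["world_from_camera"],3).tolist())
s=state();print(s)
E
```

```text
pics
scene [[379.4, 0.0, 324.6], [0.0, 379.4, 193.6], [0.0, 0.0, 1.0]] [[0.785, 0.502, -0.362, 0.895], [0.619, -0.648, 0.445, -0.406], [-0.011, -0.573, -0.819, 0.802], [0.0, 0.0, 0.0, 1.0]]
top [[492.3, 0.0, 315.2], [0.0, 492.3, 202.2], [0.0, 0.0, 1.0]] [[0.006, -0.982, 0.188, 0.39], [-1.0, -0.001, 0.022, -0.067], [-0.021, -0.188, -0.982, 1.24], [0.0, 0.0, 0.0, 1.0]]
{'time': 0.1, 'joint_pos': array([-1.46799915e+00,  5.33240058e-02,  1.61413491e+00, -7.48797563e-06,
        1.47599395e+00, -1.19011888e-01]), 'joint_vel': array([ 0.00016169, -0.00160724, -0.00349239, -0.00013261,  0.00101945,
        0.00177303]), 'joint_efforts': array([-3.40662182e-04, -3.94900775e+01, -3.71365070e+01, -1.38782966e-04,
        3.89389606e-03,  2.02199874e-05]), 'tool_pos': array([ 0.13743068, -0.60913631,  0.2301784 ]), 'tool_rot': array([-9.30108737e-04,  9.93855924e-01,  1.10677627e-01,  3.81392202e-06]), 'contact_force': array([-1.2493308 ,  0.42689061,  1.52801098]), 'ft_torque': array([-0.01514666,  0.00459044, -0.00389208]), 'gripper_width': 0.9946112635953693}
```

View pics/scene0.png

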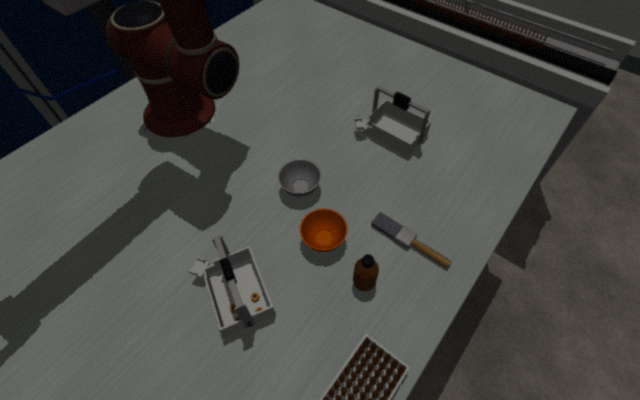

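View pics/top0.png

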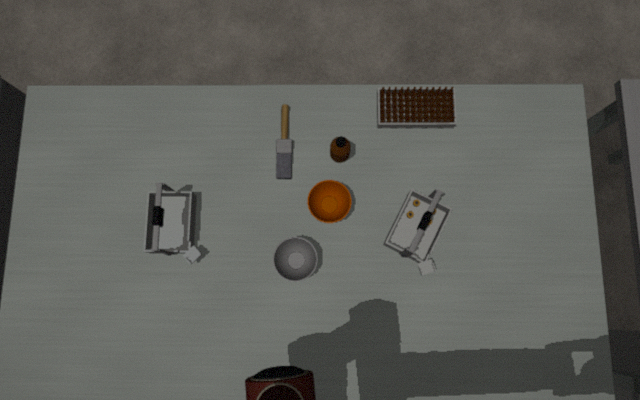

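Full tote is at the right in the top view (~417,227), its lip at (427,267). The steel cup is the grey bowl at (296,258); the orange one is a decoy. Now I'll measure.

```bash
cat > h.py <<'E'
import numpy as np,cv2
from plant import *
from scipy.spatial.transform import Rotation as R
def cloud(n,d,mask=None):
    c=camera_info(n);K=c["intrinsics"];T=np.array(c["world_from_camera"])
    m=d>0
    if mask is not None:m=m&mask
    v,u=np.nonzero(m);z=d[v,u]
    P=np.stack([(u-K[0][2])/K[0][0]*z,(v-K[1][2])/K[1][1]*z,z],1)
    return P@T[:3,:3].T+T[:3,3],u,v
E
python3 - <<'E'
from h import *
for n in ["top","scene"]:
    f=np.load(f"pics/{n}0.npz");d=f["d"]
    for q in ["tote","tote_grip","tote_lip","cup","bush0","bottle","spare_tote"]:
        for r in cut_out(n,q):
            if r["conf"]<.3: continue
            P,u,v=cloud(n,d,r["mask"])
            print(n,q,round(r["conf"],2),np.round(r["point"]),len(P),np.round(np.median(P,0),3),np.round(np.percentile(P,2,axis=0),3),np.round(np.percentile(P,98,axis=0),3))
E
```

```text
top tote 0.65 [417. 233.] 3153 [ 0.554 -0.296  0.007] [ 0.456 -0.363 -0.001] [ 0.639 -0.224  0.137]
top tote_grip 0.91 [417. 228.] 3261 [ 0.558 -0.295  0.007] [ 0.456 -0.363 -0.001] [ 0.641 -0.224  0.137]
top tote_lip 0.78 [419. 229.] 3134 [ 0.555 -0.295  0.007] [ 0.457 -0.364 -0.001] [ 0.639 -0.225  0.137]
top cup 0.67 [328. 198.] 1523 [ 0.626 -0.075  0.022] [ 0.571 -0.124  0.001] [ 0.669 -0.026  0.052]
top cup 0.63 [296. 258.] 1614 [0.48  0.009 0.022] [ 0.428 -0.043  0.001] [0.527 0.056 0.052]
top bush0 0.49 [407. 215.] 21 [ 0.592 -0.279  0.014] [ 0.587 -0.283  0.01 ] [ 0.597 -0.273  0.019]
top bottle 0.71 [340. 148.] 441 [ 0.744 -0.101  0.076] [ 0.73  -0.125  0.011] [ 0.77  -0.079  0.112]
top spare_tote 0.69 [171. 221.] 3441 [0.566 0.318 0.013] [ 0.486  0.258 -0.001] [0.645 0.377 0.138]
scene tote 0.88 [233. 289.] 4382 [ 0.556 -0.299  0.015] [ 0.457 -0.365  0.003] [ 0.644 -0.225  0.139]
scene tote_grip 0.59 [235. 288.] 4395 [ 0.556 -0.299  0.015] [ 0.458 -0.365  0.002] [ 0.643 -0.224  0.139]
scene tote_lip 0.81 [232. 284.] 4416 [ 0.556 -0.298  0.015] [ 0.458 -0.366  0.002] [ 0.644 -0.225  0.139]
scene cup 0.96 [323. 229.] 1582 [ 0.611 -0.065  0.024] [ 0.571 -0.125  0.004] [ 0.668 -0.027  0.052]
scene cup 0.84 [297. 176.] 1288 [0.465 0.019 0.027] [ 0.427 -0.043  0.002] [0.528 0.056 0.052]
scene bush0 0.49 [254. 295.] 47 [ 0.595 -0.281  0.015] [ 0.586 -0.288  0.01 ] [ 0.601 -0.273  0.017]
scene bottle 0.75 [365. 271.] 743 [ 0.762 -0.115  0.075] [ 0.735 -0.129  0.009] [ 0.781 -0.09   0.112]
scene spare_tote 0.89 [395. 120.] 2955 [0.565 0.32  0.03 ] [0.476 0.261 0.001] [0.648 0.401 0.137]
```

```bash
python3 - <<'E'
from h import *
B=[];Rm=[]
for n in ["top","scene"]:
    f=np.load(f"pics/{n}0.npz");d=f["d"];P,u,v=cloud(n,d)
    near=(abs(P[:,0]-.555)<.13)&(abs(P[:,1]+.295)<.1)
    b=P[near&(P[:,2]>.132)&(P[:,2]<.145)];print(n,"block",len(b),b.mean(0).round(4),((b[:,:2].max(0)+b[:,:2].min(0))/2).round(4))
    (c,s,a)=cv2.minAreaRect(b[:,:2].astype(np.float32));print(c,s,a)
    bar=P[near&(P[:,2]>.1)&(P[:,2]<.145)];(c,s,a)=cv2.minAreaRect(bar[:,:2].astype(np.float32));print("bar",len(bar),c,s,a)
    w=bar[:,:2]-bar[:,:2].mean(0);U,S,V=np.linalg.svd(w,full_matrices=False);print("yaw",np.degrees(np.arctan2(V[0,1],V[0,0])))
    rim=P[near&(P[:,2]>.045)&(P[:,2]<.054)];(c,s,a)=cv2.minAreaRect(rim[:,:2].astype(np.float32));print("rim",len(rim),c,s,a)
    # cup rim
    k=(abs(P[:,0]-.478)<.065)&(abs(P[:,1]-.007)<.065)&(P[:,2]>.046)&(P[:,2]<.056)
    c,r=cv2.minEnclosingCircle(P[k][:,:2].astype(np.float32));print("cup",k.sum(),c,r)
    k=(abs(P[:,0]-.62)<.065)&(abs(P[:,1]+.075)<.065)&(P[:,2]>.046)&(P[:,2]<.056)
    c,r=cv2.minEnclosingCircle(P[k][:,:2].astype(np.float32));print("orange",k.sum(),c,r)
    w=(abs(P[:,0]-.555)<.13)&(abs(P[:,1]+.295)<.1)&(abs(P[:,2])<.02)
p=np.load("pics/top0.npz")["p"]; cv2.imwrite("pics/toptote.png",cv2.resize(p[160:300,350:490,::-1],None,fx=4,fy=4))
E
```

```text
top block 156 [ 0.5601 -0.2926  0.1367] [ 0.5695 -0.3   ]
(0.5709347724914551, -0.2979934811592102) (0.015925833955407143, 0.12225028872489929) 63.786537170410156
bar 475 (0.5606257915496826, -0.29250940680503845) (0.01939910277724266, 0.15884461998939514) 63.090789794921875
yaw 153.20605566208212
rim 319 (0.5534313321113586, -0.28936532139778137) (0.11036018282175064, 0.16841205954551697) 62.621341705322266
cup 254 (0.4783599078655243, 0.007441307883709669) 0.054599203169345856
orange 251 (0.6201884150505066, -0.07520473748445511) 0.05487465485930443
scene block 210 [ 0.5625 -0.2946  0.1379] [ 0.5579 -0.2923]
(0.5577390193939209, -0.2924342155456543) (0.016080187633633614, 0.12833771109580994) 62.95226287841797
bar 699 (0.5601904392242432, -0.2936229109764099) (0.020096853375434875, 0.15941908955574036) 63.043983459472656
yaw -27.21330946838468
rim 507 (0.559354305267334, -0.30069246888160706) (0.12816454470157623, 0.1553194671869278) 65.21614074707031
cup 251 (0.4776791036128998, 0.006715123075991869) 0.05550346150994301
orange 299 (0.6195961236953735, -0.07569052278995514) 0.05521755665540695
```

View pics/toptote.png

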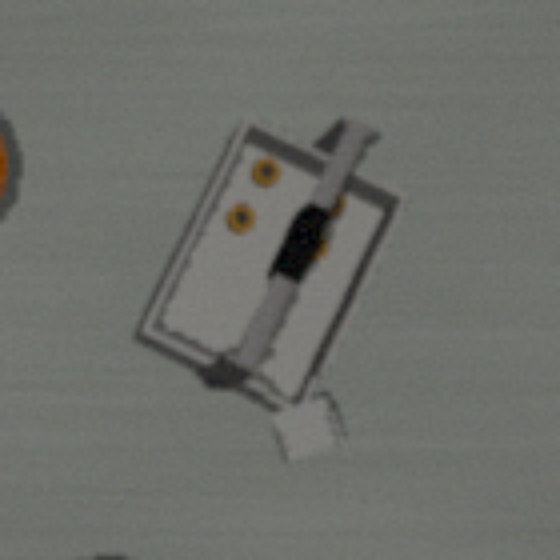

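Top crop: four bushings at the far end (265,172), (241,218), and two near the grip block (335,207), (322,248). Tote origin is about (0.560,-0.293), yaw about -27°. Cup centre is about (0.478,0.007).

```bash
cat >> h.py <<'E'
def plan(p1,R1,n,g,p0=None,R0=None,ease=False):
    s=state()
    if p0 is None:p0=s["tool_pos"]
    if R0 is None:
        q=s["tool_rot"];R0=R.from_quat([q[1],q[2],q[3],q[0]])
    rv=(R0.inv()*R1).as_rotvec();f=np.linspace(0,1,n+1)
    if ease:f=f*f*(3-2*f)
    out=[]
    for k in range(n):
        Rk=R0*R.from_rotvec(rv*f[k]);df=f[k+1]-f[k]
        out.append([*np.round(Rk.inv().apply((np.array(p1)-p0)*df),4),*np.round(rv*df,4),g])
    for i in range(0,n,8):print("[%s]"%",".join("[%s]"%",".join("%g"%x for x in r) for r in out[i:i+8]))
def totetool(Rt):  # tool orientation for tote orientation Rt: tool z=-tote z, tool y=-tote y
    return R.from_matrix(Rt.as_matrix()@np.diag([1,-1,-1.]))
E
python3 - <<'E'
from h import *
plan([.5604,-.293,.235],totetool(R.from_euler('z',-27,degrees=True)),16,.085)
E
```

```text
[[0.0301,-0.0135,-0.0002,0,-0,0.0433,0.085],[0.0295,-0.0148,-0.0002,0,-0,0.0433,0.085],[0.0289,-0.016,-0.0002,0,-0,0.0433,0.085],[0.0281,-0.0173,-0.0002,0,-0,0.0433,0.085],[0.0274,-0.0185,-0.0002,0,-0,0.0433,0.085],[0.0265,-0.0197,-0.0002,0,-0,0.0433,0.085],[0.0257,-0.0208,-0.0002,0,-0,0.0433,0.085],[0.0247,-0.0219,-0.0002,0,-0,0.0433,0.085]]
[[0.0238,-0.0229,-0.0002,0,-0,0.0433,0.085],[0.0227,-0.0239,-0.0002,0,-0,0.0433,0.085],[0.0217,-0.0249,-0.0002,0,-0,0.0433,0.085],[0.0206,-0.0258,-0.0002,0,-0,0.0433,0.085],[0.0195,-0.0267,-0.0002,0,-0,0.0433,0.085],[0.0183,-0.0275,-0.0002,0,-0,0.0433,0.085],[0.0171,-0.0283,-0.0002,0,-0,0.0433,0.085],[0.0158,-0.029,-0.0002,0,-0,0.0433,0.085]]
```

{"name": "step_arm", "arguments": {"moves": [[0.03,-0.0135,0,0,0,0.0433,0.085],[0.0295,-0.015,0,0,0,0.0433,0.085],[0.029,-0.016,0,0,0,0.0433,0.085],[0.028,-0.0175,0,0,0,0.0433,0.085],[0.0275,-0.0185,0,0,0,0.0433,0.085],[0.0265,-0.0195,0,0,0,0.0433,0.085],[0.0255,-0.021,0,0,0,0.0433,0.085],[0.0245,-0.022,0,0,0,0.0433,0.085]]}}

```text
time: 1.6
tool_pos: [0.3494, -0.4498, 0.2315]
tool_rot: [0.0, 0.998, -0.063, 0.0]
contact_force: [0.3, -0.1, 0.5]
gripper_width: 0.991
```

{"name": "step_arm", "arguments": {"moves": [[0.024,-0.023,0,0,0,0.0433,0.085],[0.0225,-0.024,0,0,0,0.0433,0.085],[0.0215,-0.025,0,0,0,0.0433,0.085],[0.0205,-0.026,0,0,0,0.0433,0.085],[0.0195,-0.0265,0,0,0,0.0433,0.085],[0.0185,-0.0275,0,0,0,0.0433,0.085],[0.017,-0.0285,0,0,0,0.0433,0.085],[0.016,-0.029,0,0,0,0.0433,0.085]]}}

```text
time: 2.4
tool_pos: [0.5611, -0.291, 0.2314]
tool_rot: [0.0, 0.972, -0.234, 0.0]
contact_force: [0.5, -0.4, -0.0]
gripper_width: 0.996
```

{"name": "step_arm", "arguments": {"moves": [[0,0,0,0,0,0,0.085],[0,0,0,0,0,0,0.085]]}}

```text
time: 2.6
tool_pos: [0.5602, -0.2916, 0.2311]
tool_rot: [0.0, 0.973, -0.233, -0.0]
contact_force: [0.0, -0.5, 1.0]
gripper_width: 0.993
```

```bash
python3 - <<'E'
from h import *
n="wrist"
p,d=grab_frame(n); cv2.imwrite("pics/w1.png",p[:,:,::-1])
P,u,v=cloud(n,d);s=state();print(s["time"],s["tool_pos"],s["tool_rot"],s["joint_pos"].round(3),s["contact_force"])
near=(abs(P[:,0]-.555)<.13)&(abs(P[:,1]+.295)<.1)
for lo,hi in [(.1,.131),(.1335,.145)]:
    b=P[near&(P[:,2]>lo)&(P[:,2]<hi)]
    if len(b)>5:print(lo,len(b),b.mean(0),cv2.minAreaRect(b[:,:2].astype(np.float32)))
E
```

```text
2.65 [ 0.55971114 -0.29214616  0.23118581] [ 1.78352275e-04  9.72458087e-01 -2.33077602e-01 -2.63849617e-04] [-5.990e-01  6.800e-02  1.597e+00 -1.000e-03  1.477e+00  1.443e+00] [-0.01386902 -0.29537193 -0.46605486]
0.1 1784 [ 0.56405747 -0.29586502  0.12683852] ((0.5587552189826965, -0.2931021451950073), (0.01994258537888527, 0.1582321971654892), 63.004302978515625)
0.1335 850 [ 0.55991106 -0.29383414  0.13623821] ((0.5591902732849121, -0.2937353253364563), (0.0153444679453969, 0.04395557940006256), 62.746891021728516)
```

View pics/w1.png

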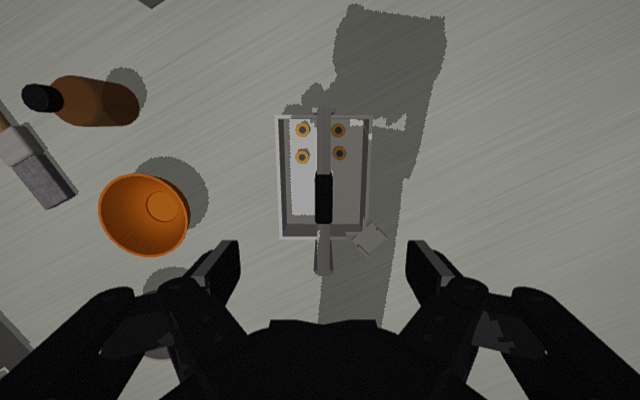

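Wrist view: the grip block (324,198) is centred between the fingers, and the bushings sit at the far end. Descending.

{"name": "step_arm", "arguments": {"moves": [[0.0005,0.0013,0.022,0,0,0,0.085],[0,0,0.022,0,0,0,0.085],[0,0,0.022,0,0,0,0.085],[0,0,0.022,0,0,0,0.085],[0,0,0.022,0,0,0,0.085],[0,0,0.022,0,0,0,0.085],[0,0,0,0,0,0,0.085]]}}

```text
time: 3.35
tool_pos: [0.5566, -0.2928, 0.0953]
tool_rot: [-0.001, 0.972, -0.234, -0.004]
contact_force: [0.3, 1.4, -0.3]
gripper_width: 0.997
```

{"name": "step_arm", "arguments": {"moves": [[0,0,0,0,0,0,0],[0,0,0,0,0,0,0],[0,0,0,0,0,0,0],[0,0,0,0,0,0,0],[0,0,0,0,0,0,0],[0,0,0,0,0,0,0],[0,0,0,0,0,0,0],[0,0,0,0,0,0,0]]}}

```text
time: 4.15
tool_pos: [0.5604, -0.2933, 0.1001]
tool_rot: [0.0, 0.972, -0.233, 0.001]
contact_force: [0.5, 3.1, 4.9]
gripper_width: 0.183
```

{"name": "step_arm", "arguments": {"moves": [[0,0,-0.004,0,0,0,0],[0,0,-0.008,0,0,0,0],[0,0,-0.012,0,0,0,0],[0,0,-0.018,0,0,0,0],[0,0,-0.022,0,0,0,0],[0,0,-0.022,0,0,0,0],[0,0,-0.018,0,0,0,0],[0,0,-0.012,0,0,0,0]]}}

```text
time: 4.95
tool_pos: [0.5606, -0.2938, 0.2185]
tool_rot: [0.001, 0.972, -0.233, 0.002]
contact_force: [0.3, 0.7, -3.1]
gripper_width: 0.178
```

{"name": "step_arm", "arguments": {"moves": [[0,0,-0.006,0,0,0,0],[0,0,-0.002,0,0,0,0],[0,0,0,0,0,0,0],[0,0,0,0,0,0,0]]}}

```text
time: 5.35
tool_pos: [0.5594, -0.293, 0.2218]
tool_rot: [-0.0, 0.972, -0.233, -0.001]
contact_force: [0.1, 1.0, -3.3]
gripper_width: 0.178
```

```bash
python3 - <<'E'
from h import *
for n in ["wrist","scene"]:
    p,d=grab_frame(n); cv2.imwrite(f"pics/{n}2.png",p[:,:,::-1])
s=state();print({k:np.round(v,3) for k,v in s.items()})
E
```

```text
{'time': np.float64(5.45), 'joint_pos': array([-0.6  ,  0.075,  1.605,  0.   ,  1.464,  1.442]), 'joint_vel': array([-0.001, -0.002, -0.006, -0.   ,  0.001, -0.004]), 'joint_efforts': array([ 2.0000e-03, -4.2471e+01, -3.9023e+01,  5.0000e-03, -1.8000e-02,
       -0.0000e+00]), 'tool_pos': array([ 0.559, -0.293,  0.222]), 'tool_rot': array([-0.   ,  0.972, -0.233, -0.001]), 'contact_force': array([-0.322,  0.104, -3.796]), 'ft_torque': array([ 0.052,  0.016, -0.019]), 'gripper_width': np.float64(0.181)}
```

View pics/wrist2.png

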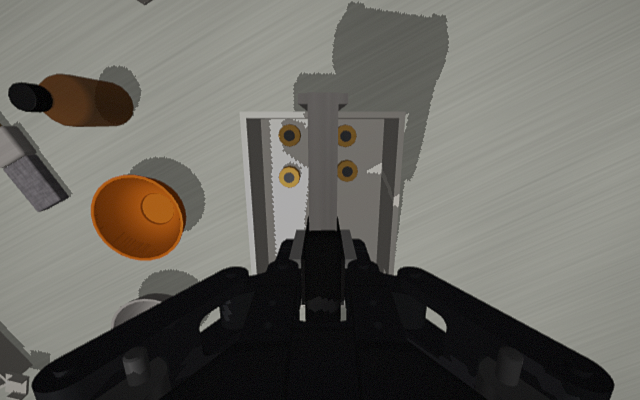

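View pics/scene2.png

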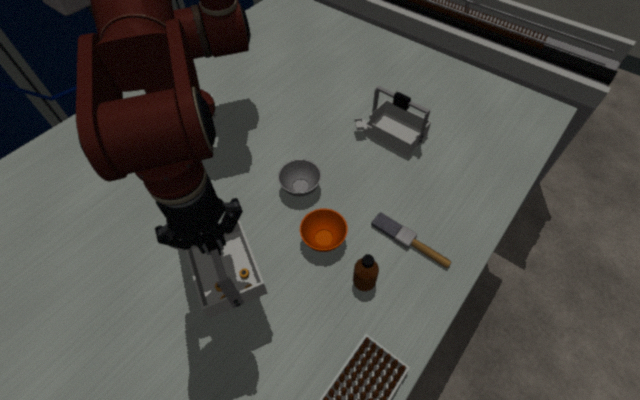

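Held level with the bushings unmoved. First tilt the -x end down, slowly.

{"name": "step_arm", "arguments": {"moves": [[0,0,0,0,0.02,0,0],[0,0,0,0,0.03,0,0],[0,0,0,0,0.03,0,0],[0,0,0,0,0.03,0,0],[0,0,0,0,0.03,0,0],[0,0,0,0,0.03,0,0],[0,0,0,0,0.03,0,0],[0,0,0,0,0.02,0,0]]}}

```text
time: 6.25
tool_pos: [0.5594, -0.293, 0.2229]
tool_rot: [0.026, 0.966, -0.232, 0.107]
contact_force: [-0.2, 0.4, -4.3]
gripper_width: 0.18
```

{"name": "step_arm", "arguments": {"moves": [[0,0,0,0,0.02,0,0],[0,0,0,0,0.02,0,0],[0,0,0,0,0.01,0,0],[0,0,0,0,0.01,0,0],[0,0,0,0,0,0,0],[0,0,0,0,0,0,0],[0,0,0,0,0,0,0],[0,0,0,0,0,0,0]]}}

```text
time: 7.05
tool_pos: [0.56, -0.2934, 0.2233]
tool_rot: [0.033, 0.963, -0.231, 0.136]
contact_force: [-0.3, -0.7, -3.4]
gripper_width: 0.178
```

```bash
python3 - <<'E'
from h import *
im=[]
for n in ["wrist","scene","top"]:
    p,d=grab_frame(n); im.append(p[:,:,::-1])
cv2.imwrite("pics/w3.png",im[0])
cv2.imwrite("pics/st3.png",np.hstack([cv2.resize(im[1][180:340,130:330],None,fx=2,fy=2),cv2.resize(im[2][160:320,330:530],None,fx=2,fy=2)]))
s=state();print({k:np.round(v,3) for k,v in s.items()})
E
```

```text
{'time': np.float64(7.2), 'joint_pos': array([-0.618, -0.102,  1.797,  0.044,  1.17 ,  1.412]), 'joint_vel': array([ 0.001, -0.002,  0.   , -0.   , -0.   ,  0.006]), 'joint_efforts': array([-1.0000e-03, -3.5303e+01, -3.9936e+01,  1.8000e-01, -1.2080e+00,
        1.0000e-03]), 'tool_pos': array([ 0.56 , -0.293,  0.223]), 'tool_rot': array([ 0.033,  0.963, -0.231,  0.136]), 'contact_force': array([-0.125, -0.396, -3.125]), 'ft_torque': array([ 0.215,  0.364, -0.02 ]), 'gripper_width': np.float64(0.179)}
```

View pics/w3.png

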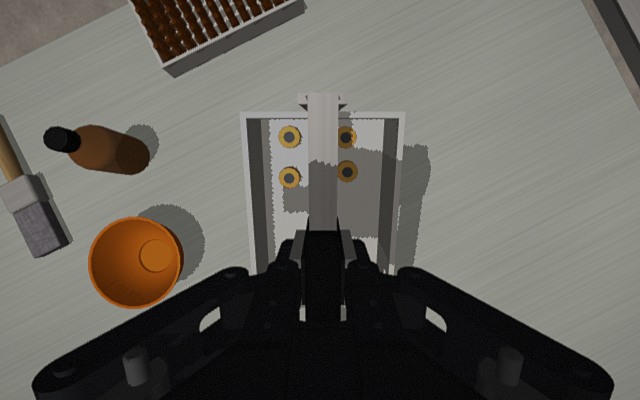

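View pics/st3.png

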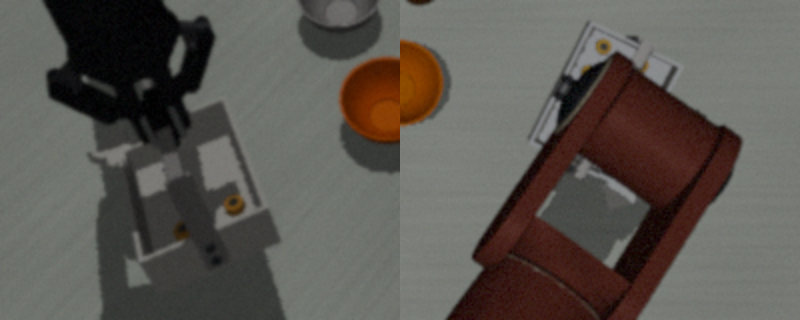

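```bash
python3 - <<'E'
from h import *
p,d=grab_frame("wrist");P,u,v=cloud("wrist",d)
np.savez("pics/w3.npz",p=p,d=d)
k=(u>345)&(u<375)&(v>185)&(v<260);Q=P[k]
k2=(u>278)&(u<295)&(v>195)&(v<240);Q=np.vstack([Q,P[k2]])
c=Q.mean(0);U,S,V=np.linalg.svd(Q-c);n=V[2]*np.sign(V[2][2]);print(len(Q),c,n,np.degrees(np.arccos(n[2])),S)
for (a,b) in [(289,136),(289,178),(346,136),(347,171)]:
    m=(u==a)&(v==b);print(P[m], P[m]@np.array(n)-c@n)
s=state();q=s["tool_rot"];Rt=R.from_quat([q[1],q[2],q[3],q[0]]).as_matrix();print(-Rt[:,2],np.degrees(np.arccos(-Rt[2,2])))
for r in cut_out("wrist","bush0"):
  print(r["conf"],r["point"])
E
```

```text
2837 [ 0.56197067 -0.31204059  0.1468608 ] [ 0.88516185 -0.46187542  0.05621029] 86.77768917952308 [2.47451638 1.53257516 0.74751858]
[[ 0.6407236  -0.3049261   0.15468614]] [0.06686295]
[[ 0.61188082 -0.28906243  0.14518742]] [0.03347145]
[[ 0.61995472 -0.34562902  0.15500042]] [0.06729647]
[[ 0.59509612 -0.33472215  0.14622503]] [0.03976171]
[-0.24623038  0.12536618  0.96106915] 16.039974547838412
0.85 [346.5, 138.3]
0.62 [345.9, 171.5]
0.6 [287.0, 180.2]
0.6 [290.3, 138.7]
```

Bushings have not slid at 16° of -x tilt; the depth confirms that the tilt is real. Tilt a bit further.

{"name": "step_arm", "arguments": {"moves": [[0,0,0,0,0.02,0,0],[0,0,0,0,0.02,0,0],[0,0,0,0,0.02,0,0],[0,0,0,0,0.02,0,0],[0,0,0,0,0,0,0],[0,0,0,0,0,0,0]]}}

```text
time: 7.9
tool_pos: [0.5597, -0.2933, 0.2233]
tool_rot: [0.042, 0.957, -0.23, 0.174]
contact_force: [-0.9, -0.7, -2.7]
gripper_width: 0.181
```

```bash
python3 - <<'E'
from h import *
p,d=grab_frame("wrist");cv2.imwrite("pics/w4.png",p[:,:,::-1])
for r in cut_out("wrist","bush0"):
  print(r["conf"],r["point"])
E
```

```text
0.83 [291.8, 196.2]
0.81 [346.9, 195.0]
0.73 [287.6, 227.6]
0.64 [344.1, 223.0]
0.27 [321.8, 181.8]
```

View pics/w4.png

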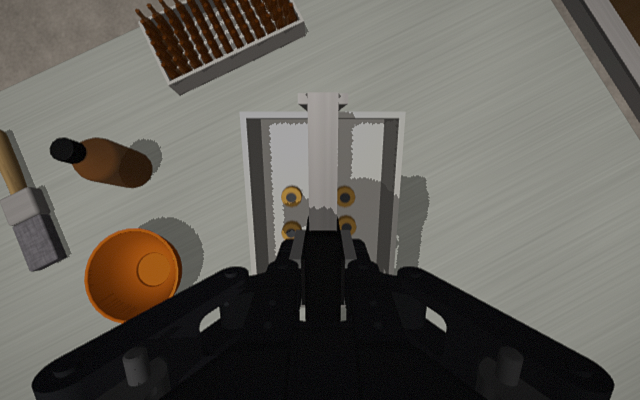

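They are sliding now, at 20°, so friction is higher than stated. Wait for them to reach the -x wall.

{"name": "step_arm", "arguments": {"moves": [[0,0,0,0,0,0,0],[0,0,0,0,0,0,0],[0,0,0,0,0,0,0],[0,0,0,0,0,0,0]]}}

```text
time: 8.4
tool_pos: [0.56, -0.2933, 0.2233]
tool_rot: [0.042, 0.957, -0.23, 0.174]
contact_force: [0.1, -0.6, -3.0]
gripper_width: 0.179
```

```bash
python3 - <<'E'
from h import *
im=[]
for n in ["wrist","scene","top"]:
    p,d=grab_frame(n); im.append(p[:,:,::-1])
cv2.imwrite("pics/st5.png",np.hstack([cv2.resize(im[0],(400,250)),cv2.resize(im[1][180:305,130:330],None,fx=2,fy=2)]))
for n in ["wrist","scene"]:
  for r in cut_out(n,"bush0"):
    print(n,r["conf"],r["point"])
E
```

```text
scene 0.5 [238.6, 257.7]
```

View pics/st5.png

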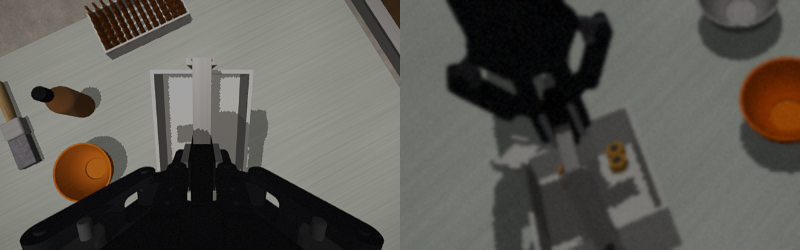

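{"name": "step_arm", "arguments": {"moves": [[0,0,0,0.02,0,0,0],[0,0,0,0.03,0,0,0],[0,0,0,0.03,0,0,0],[0,0,0,0.03,0,0,0],[0,0,0,0.03,0,0,0],[0,0,0,0.03,0,0,0],[0,0,0,0.03,0,0,0],[0,0,0,0.03,0,0,0]]}}

```text
time: 9.45
tool_pos: [0.5598, -0.2937, 0.2234]
tool_rot: [-0.069, 0.955, -0.208, 0.2]
contact_force: [-0.8, -0.0, -3.4]
gripper_width: 0.179
```

{"name": "step_arm", "arguments": {"moves": [[0,0,0,0.03,0,0,0],[0,0,0,0.03,0,0,0],[0,0,0,0.03,0,0,0],[0,0,0,0.02,0,0,0],[0,0,0,0.01,0,0,0],[0,0,0,0,0,0,0],[0,0,0,0,0,0,0],[0,0,0,0,0,0,0]]}}

```text
time: 10.25
tool_pos: [0.56, -0.2932, 0.2234]
tool_rot: [-0.125, 0.949, -0.196, 0.211]
contact_force: [0.3, 1.1, -3.5]
gripper_width: 0.18
```

```bash
cat > look.py <<'E'
import sys
from h import *
t=sys.argv[1]
s=state();q=s["tool_rot"];Rt=R.from_quat([q[1],q[2],q[3],q[0]]).as_matrix()
M=Rt@np.diag([1,-1,-1.]);O=s["tool_pos"]-Rt[:,2]*.019-M@[0,0,.120]
for n in ["scene","wrist","top"]:
    p,d=grab_frame(n);cv2.imwrite(f"pics/{n}{t}.png",p[:,:,::-1])
    P,_,_=cloud(n,d)
    for r in cut_out(n,"bush0"):
        if r["conf"]<.25:continue
        P,u,v=cloud(n,d,r["mask"])
        if len(P):print(n,round(r["conf"],2),np.round(r["point"]),"in tote mm",((np.median(P,0)-O)@M*1000).round(0))
print("t",s["time"],"tilt",np.degrees(np.arccos(M[2,2])).round(1),"origin",O.round(4),"lip",(O+M@[-.091,-.071,.034]).round(4),"cornerlow",(O+M@[-.075,-.055,0]).round(4),"slopes",np.degrees(np.arcsin(M[2])).round(1),"j",s["joint_pos"].round(2),"w",round(s["gripper_width"],3),"F",s["contact_force"].round(1))
E
python3 look.py 6; python3 - <<'E'
import cv2,numpy as np
a=cv2.imread('pics/scene6.png')[180:340,130:330];b=cv2.imread('pics/wrist6.png');
cv2.imwrite('pics/c6.png',np.hstack([cv2.resize(a,(500,400)),cv2.resize(b,(300,188))[:0+188].copy() if 0 else cv2.copyMakeBorder(cv2.resize(b,(300,188)),0,212,0,0,0)]))
E
```

```text
scene 0.64 [225. 261.] in tote mm [-58. -29.  13.]
scene 0.43 [247. 244.] in tote mm [-57.  25.  14.]
wrist 0.54 [372. 250.] in tote mm [-47. -46.  13.]
top 0.62 [412. 228.] in tote mm [-62. -11.  14.]
top 0.56 [398. 221.] in tote mm [-63.  23.  14.]
t 10.25 tilt 28.5 origin [ 0.6055 -0.2775  0.1346] lip [ 0.4917 -0.3075  0.1097] cornerlow [ 0.5254 -0.2947  0.0906] slopes [20.6 18.7 61.5] j [-0.8  -0.1   1.83  0.48  1.22  1.06] w 0.18 F [ 0.3  1.1 -3.5]
```

View pics/c6.png

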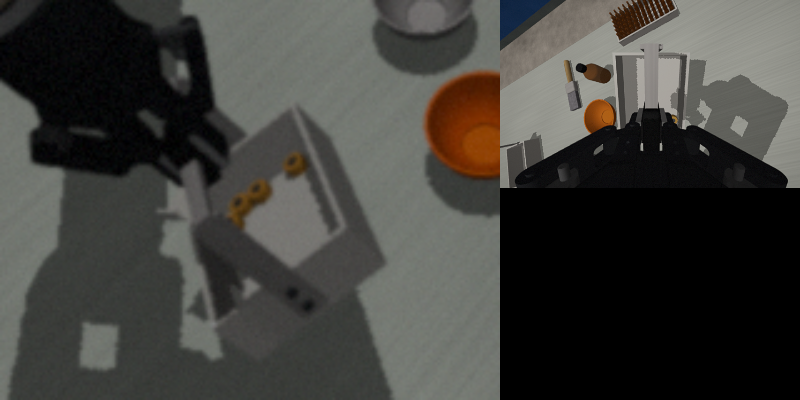

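Bushings are along the -x wall at tote y about +23, -11, -29 and -46 mm. I'll tilt more toward -y.

{"name": "step_arm", "arguments": {"moves": [[0,0,0,0.02,-0.01,0,0],[0,0,0,0.03,-0.01,0,0],[0,0,0,0.03,-0.01,0,0],[0,0,0,0.03,-0.01,0,0],[0,0,0,0.03,-0.01,0,0],[0,0,0,0.03,-0.01,0,0],[0,0,0,0.02,0,0,0],[0,0,0,0.01,0,0,0]]}}

```text
time: 11.35
tool_pos: [0.5598, -0.2937, 0.2229]
tool_rot: [-0.226, 0.938, -0.171, 0.201]
contact_force: [-0.8, -0.5, -3.3]
gripper_width: 0.179
```

{"name": "step_arm", "arguments": {"moves": [[0,0,0,0,0,0,0],[0,0,0,0,0,0,0],[0,0,0,0,0,0,0],[0,0,0,0,0,0,0]]}}

```text
time: 11.75
tool_pos: [0.56, -0.2931, 0.2236]
tool_rot: [-0.225, 0.938, -0.17, 0.201]
contact_force: [-0.1, 1.2, -2.3]
gripper_width: 0.18
```

```bash
cat >> look.py <<'E'
a=cv2.imread(f'pics/scene{t}.png');b=cv2.imread(f'pics/wrist{t}.png');c=cv2.imread(f'pics/top{t}.png')
x0,y0=[int(z) for z in sys.argv[2:4]]
cv2.imwrite(f'pics/c{t}.png',np.hstack([cv2.resize(a[y0:y0+160,x0:x0+200],(500,400)),np.vstack([cv2.resize(b,(300,200)),cv2.resize(c,(300,200))])]))
E
python3 look.py 7 130 180
```

```text
scene 0.52 [246. 241.] in tote mm [-58.   7.  14.]
scene 0.44 [233. 256.] in tote mm [-58. -29.  15.]
scene 0.42 [231. 261.] in tote mm [-45. -40.  13.]
wrist 0.74 [372. 250.] in tote mm [-47. -46.  13.]
top 0.51 [399. 226.] in tote mm [-62.   8.  13.]
top 0.44 [405. 227.] in tote mm [-62. -11.  14.]
top 0.42 [419. 224.] in tote mm [-48. -40.  13.]
top 0.42 [416. 203.] in tote mm [ 3. -9. 24.]
t 11.75 tilt 35.2 origin [ 0.6059 -0.2574  0.141 ] lip [ 0.4959 -0.2918  0.1065] cornerlow [ 0.5288 -0.2728  0.0914] slopes [17.5 29.4 54.8] j [-0.86 -0.    1.77  0.63  1.39  0.94] w 0.18 F [-0.1  1.2 -2.3]
```

View pics/c7.png

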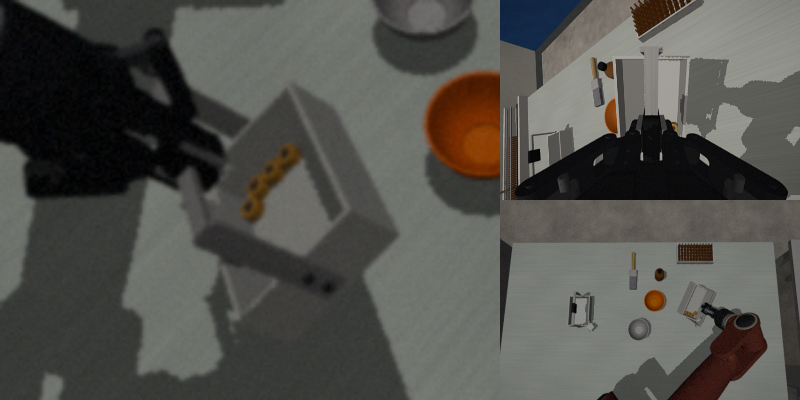

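The bushings are chained along the -x wall: (-62,8), (-62,-11), (-60,-29), (-47,-43). Reduce the x slope so the chain buckles toward the -y wall.

{"name": "step_arm", "arguments": {"moves": [[0,0,0,0,-0.03,0,0],[0,0,0,0,-0.04,0,0],[0,0,0,0,-0.04,0,0],[0,0,0,0,-0.04,0,0],[0,0,0,0,-0.04,0,0],[0,0,0,0,-0.04,0,0],[0,0,0,0,-0.04,0,0],[0,0,0,0,-0.02,0,0]]}}

```text
time: 12.85
tool_pos: [0.5605, -0.2936, 0.2235]
tool_rot: [-0.248, 0.957, -0.136, 0.063]
contact_force: [0.1, -0.8, -2.8]
gripper_width: 0.176
```

```bash
python3 look.py 8 130 180
```

```text
scene 0.6 [222. 243.] in tote mm [-57. -26.  15.]
scene 0.54 [219. 251.] in tote mm [-44. -38.  15.]
wrist 0.59 [375. 252.] in tote mm [-47. -46.  13.]
top 0.59 [399. 238.] in tote mm [-61.   8.  14.]
top 0.5 [418. 238.] in tote mm [-51. -40.  15.]
t 12.85 tilt 29.6 origin [ 0.5795 -0.2475  0.1357] lip [ 0.47   -0.2962  0.1255] cornerlow [ 0.4953 -0.2719  0.1046] slopes [ 3.1 29.4 60.4] j [-0.81  0.16  1.57  0.47  1.63  1.02] w 0.176 F [ 0.1 -0.8 -2.8]
```

View pics/c8.png

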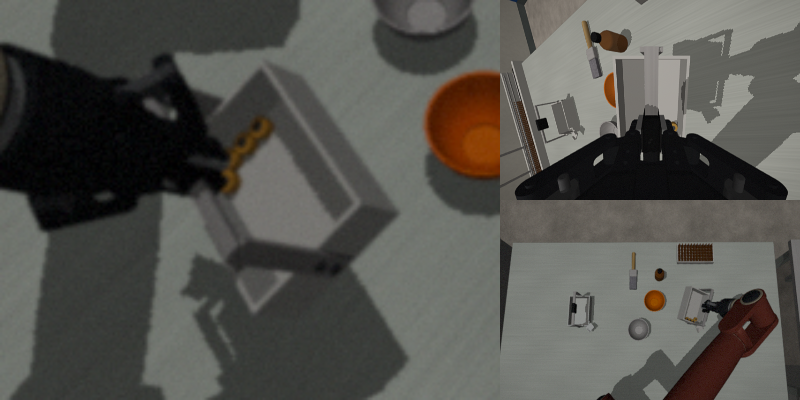

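{"name": "step_arm", "arguments": {"moves": [[0,0,0,0.02,-0.02,0,0],[0,0,0,0.02,-0.03,0,0],[0,0,0,0.02,-0.03,0,0],[0,0,0,0,-0.03,0,0],[0,0,0,0,-0.03,0,0],[0,0,0,0,-0.02,0,0]]}}

```text
time: 13.75
tool_pos: [0.5602, -0.2933, 0.2234]
tool_rot: [-0.286, 0.951, -0.112, -0.009]
contact_force: [0.4, -0.4, -3.6]
gripper_width: 0.181
```

```bash
python3 look.py 9 130 180
```

```text
scene 0.63 [224. 228.] in tote mm [-60.  -6.  16.]
scene 0.59 [221. 231.] in tote mm [-58. -23.  15.]
wrist 0.71 [373. 248.] in tote mm [-42. -45.  13.]
top 0.5 [416. 242.] in tote mm [-45. -39.  14.]
t 13.75 tilt 33.3 origin [ 0.5649 -0.2381  0.139 ] lip [ 0.4591 -0.2953  0.1363] cornerlow [ 0.4798 -0.2671  0.1153] slopes [-4.7 32.9 56.7] j [-0.79  0.27  1.46  0.44  1.79  1.03] w 0.181 F [ 0.4 -0.4 -3.6]
```

View pics/c9.png

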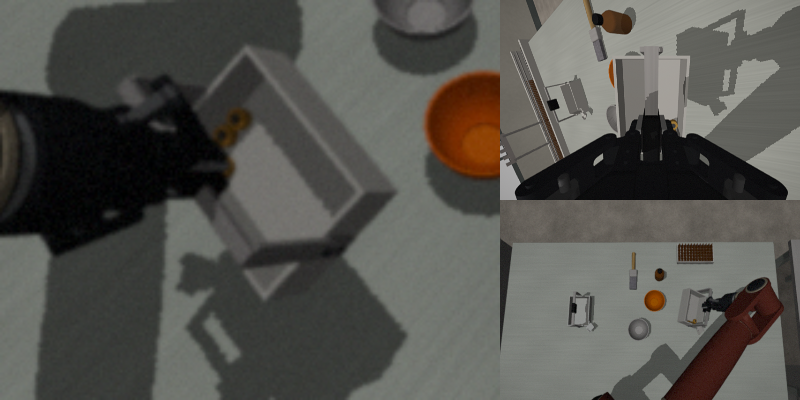

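Chain buckled: now an L near the corner, (-62,-42), (-44,-42), (-60,-23), (-60,-6). One more nudge to pack the last one.

{"name": "step_arm", "arguments": {"moves": [[0,0,0,0,-0.03,0,0],[0,0,0,0,-0.04,0,0],[0,0,0,0,-0.04,0,0],[0,0,0,0,-0.03,0,0]]}}

```text
time: 14.45
tool_pos: [0.5601, -0.2934, 0.2234]
tool_rot: [-0.294, 0.948, -0.092, -0.076]
contact_force: [0.2, 0.1, -3.7]
gripper_width: 0.18
```

```bash
python3 look.py 10 130 180
```

```text
scene 0.48 [214. 227.] in tote mm [-57. -19.  16.]
scene 0.39 [218. 223.] in tote mm [-60.  -5.  16.]
wrist 0.73 [373. 246.] in tote mm [-41. -45.  13.]
t 14.45 tilt 35.3 origin [ 0.551  -0.2357  0.1409] lip [ 0.4501 -0.3009  0.1482] cornerlow [ 0.4661 -0.2706  0.126 ] slopes [-11.4  32.9  54.7] j [-0.76  0.35  1.37  0.38  1.91  1.04] w 0.18 F [ 0.2  0.1 -3.7]
```

View pics/c10.png

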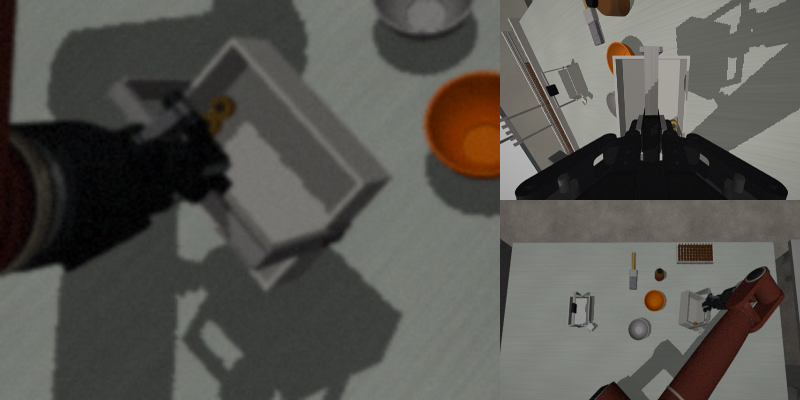

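{"name": "step_arm", "arguments": {"moves": [[0,0,0,0,-0.03,0,0],[0,0,0,0,-0.04,0,0],[0,0,0,0,-0.04,0,0],[0,0,0,0,-0.03,0,0]]}}

```text
time: 15.15
tool_pos: [0.56, -0.2933, 0.2233]
tool_rot: [-0.299, 0.941, -0.071, -0.142]
contact_force: [-0.2, -0.4, -3.2]
gripper_width: 0.18
```

```bash
python3 look.py 11 130 180
```

```text
scene 0.55 [216. 222.] in tote mm [-52.  -7.  17.]
wrist 0.71 [372. 242.] in tote mm [-34. -43.  14.]
top 0.54 [420. 244.] in tote mm [-26. -39.  15.]
t 15.15 tilt 38.7 origin [ 0.5373 -0.2344  0.1445] lip [ 0.443  -0.3074  0.1607] cornerlow [ 0.454  -0.2753  0.1379] slopes [-18.1  32.9  51.3] j [-0.73  0.43  1.28  0.32  2.02  1.05] w 0.18 F [-0.2 -0.4 -3.2]
```

View pics/c11.png

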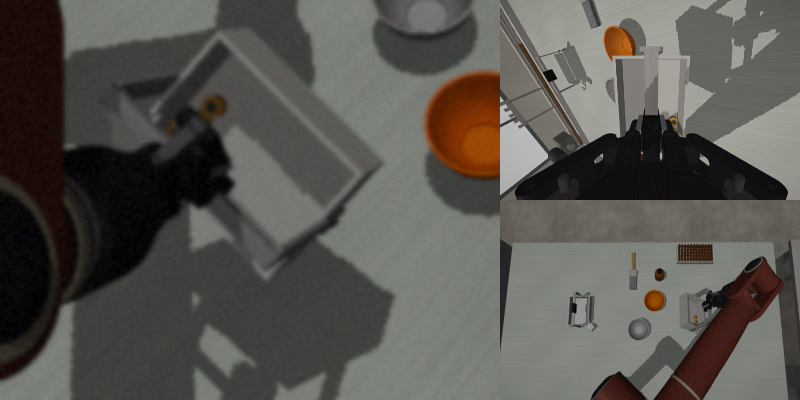

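{"name": "step_arm", "arguments": {"moves": [[0,0,0,0,0.04,0,0],[0,0,0,0,0.06,0,0],[0,0,0,0,0.06,0,0],[0,0,0,0,0.06,0,0],[0,0,0,0,0.06,0,0],[0,0,0,0,0.04,0,0]]}}

```text
time: 16.05
tool_pos: [0.5592, -0.2934, 0.2238]
tool_rot: [-0.284, 0.951, -0.119, 0.011]
contact_force: [0.7, 0.1, -3.5]
gripper_width: 0.182
```

```bash
python3 look.py 12 130 180
```

```text
scene 0.69 [238. 250.] in tote mm [ 8.  5. 25.]
scene 0.61 [226. 252.] in tote mm [-27. -41.  15.]
scene 0.56 [234. 268.] in tote mm [  9. -40.  16.]
scene 0.56 [397. 122.] in tote mm [-127.  393. -392.]
wrist 0.79 [373. 130.] in tote mm [ 61. -42.  13.]
wrist 0.67 [370. 234.] in tote mm [-28. -43.  13.]
wrist 0.67 [371. 195.] in tote mm [  7. -43.  13.]
wrist 0.56 [152. 207.] in tote mm [-125.  391. -387.]
wrist 0.54 [371. 259.] in tote mm [-52. -47.  12.]
top 0.64 [422. 218.] in tote mm [  6. -39.  12.]
top 0.62 [417. 235.] in tote mm [-30. -39.  13.]
top 0.4 [424. 196.] in tote mm [ 60. -39.  13.]
t 16.05 tilt 33.0 origin [ 0.5681 -0.2391  0.1391] lip [ 0.4611 -0.2938  0.1333] cornerlow [ 0.4832 -0.2663  0.1127] slopes [-2.6 32.9 57. ] j [-0.8   0.25  1.49  0.46  1.76  1.02] w 0.182 F [ 0.7  0.1 -3.5]
```

View pics/c12.png

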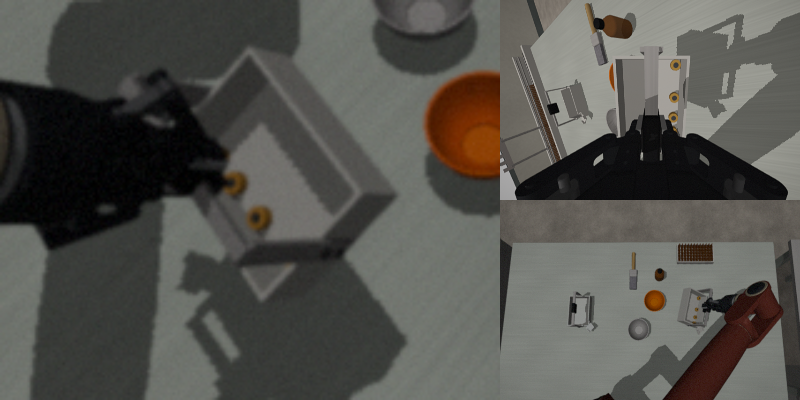

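The bushings ran out along the -y wall (x = -47, -28, 7, 61), so a different route: level the tote, then tilt -x with a slight +y lean so the far ones arrive in a second row.

{"name": "step_arm", "arguments": {"moves": [[0,0,0,-0.03,0,0,0],[0,0,0,-0.06,0,0,0],[0,0,0,-0.06,0,0,0],[0,0,0,-0.06,0.01,0,0],[0,0,0,-0.06,0.01,0,0],[0,0,0,-0.06,0.01,0,0],[0,0,0,-0.06,0.01,0,0],[0,0,0,-0.06,0,0,0]]}}

```text
time: 17.15
tool_pos: [0.5601, -0.2928, 0.2237]
tool_rot: [-0.061, 0.991, -0.122, 0.003]
contact_force: [0.4, 0.1, -3.1]
gripper_width: 0.179
```

{"name": "step_arm", "arguments": {"moves": [[0,0,0,-0.06,0,0,0],[0,0,0,-0.06,0.02,0,0],[0,0,0,-0.06,0.04,0,0],[0,0,0,-0.04,0.04,0,0],[0,0,0,-0.02,0.04,0,0],[0,0,0,0,0.04,0,0],[0,0,0,0,0.04,0,0],[0,0,0,0,0.03,0,0]]}}

```text
time: 17.95
tool_pos: [0.5598, -0.2921, 0.2231]
tool_rot: [0.071, 0.984, -0.118, 0.112]
contact_force: [0.9, -1.0, -3.0]
gripper_width: 0.178
```

```bash
python3 look.py 13 130 180
```

```text
scene 0.6 [196. 270.] in tote mm [-54. -42.  14.]
scene 0.45 [201. 276.] in tote mm [-26. -42.  14.]
wrist 0.76 [368. 234.] in tote mm [-30. -42.  13.]
wrist 0.64 [370. 196.] in tote mm [  6. -42.  13.]
wrist 0.62 [373. 129.] in tote mm [ 60. -42.  13.]
wrist 0.39 [373. 256.] in tote mm [-53. -47.  13.]
t 17.95 tilt 15.2 origin [ 0.5803 -0.309   0.1256] lip [ 0.4696 -0.352   0.1449] cornerlow [ 0.4957 -0.3457  0.1141] slopes [13.7 -6.5 74.8] j [-0.59 -0.09  1.79 -0.03  1.18  1.23] w 0.178 F [ 0.9 -1.  -3. ]
```

{"name": "step_arm", "arguments": {"moves": [[0,0,0,0,0.02,0,0],[0,0,0,0,0.03,0,0],[0,0,0,0,0.03,0,0],[0,0,0,0,0.02,0,0],[0,0,0,0,0,0,0],[0,0,0,0,0,0,0],[0,0,0,0,0,0,0],[0,0,0,0,0,0,0]]}}

```text
time: 19.05
tool_pos: [0.5601, -0.2934, 0.2235]
tool_rot: [0.078, 0.977, -0.114, 0.161]
contact_force: [0.2, 0.2, -3.3]
gripper_width: 0.181
```

```bash
python3 look.py 14 130 180
```

```text
scene 0.52 [212. 275.] in tote mm [-37. -20.  15.]
scene 0.42 [218. 278.] in tote mm [-18. -13.  13.]
scene 0.42 [204. 278.] in tote mm [-40. -37.  13.]
t 19.05 tilt 20.6 origin [ 0.5901 -0.3125  0.1289] lip [ 0.4785 -0.3563  0.1387] cornerlow [ 0.5073 -0.3505  0.1103] slopes [19.4 -6.6 69.4] j [-0.61 -0.15  1.85  0.02  1.08  1.19] w 0.181 F [ 0.2  0.2 -3.3]
```

View pics/c14.png

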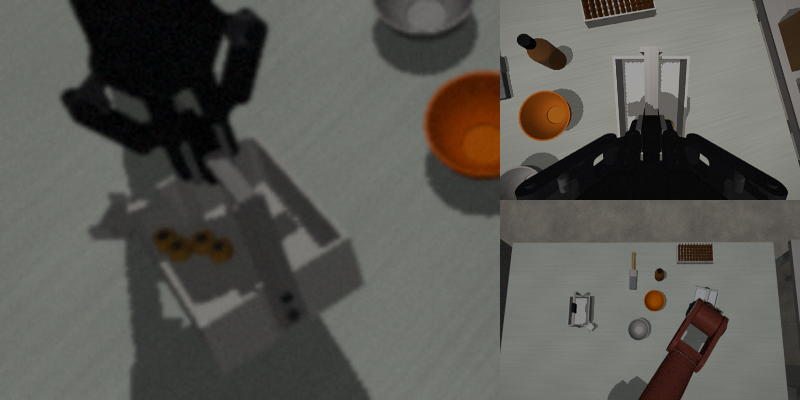

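Cluster near the corner now: roughly (-60,-40), (-42,-37), (-37,-20), (-18,-13). A bit more -x.

{"name": "step_arm", "arguments": {"moves": [[0,0,0,0,0.03,0,0],[0,0,0,0,0.04,0,0],[0,0,0,0,0.03,0,0],[0,0,0,0,0,0,0],[0,0,0,0,0,0,0],[0,0,0,0,0,0,0]]}}

```text
time: 19.95
tool_pos: [0.5601, -0.2934, 0.2236]
tool_rot: [0.084, 0.968, -0.11, 0.21]
contact_force: [-0.8, 0.3, -2.9]
gripper_width: 0.178
```

```bash
python3 look.py 15 130 180
```

```text
scene 0.61 [207. 280.] in tote mm [-41. -37.  13.]
scene 0.57 [212. 271.] in tote mm [-59. -11.  13.]
scene 0.45 [198. 281.] in tote mm [-59. -42.  14.]
wrist 0.44 [369. 250.] in tote mm [-43. -41.  13.]
top 0.61 [295. 258.] in tote mm [-210.  295.   13.]
t 19.95 tilt 26.1 origin [ 0.5993 -0.3144  0.1329] lip [ 0.4877 -0.3594  0.1331] cornerlow [ 0.519  -0.3539  0.1075] slopes [25.1 -6.6 63.9] j [-0.63 -0.2   1.92  0.07  0.98  1.15] w 0.178 F [-0.8  0.3 -2.9]
```

View pics/c15.png

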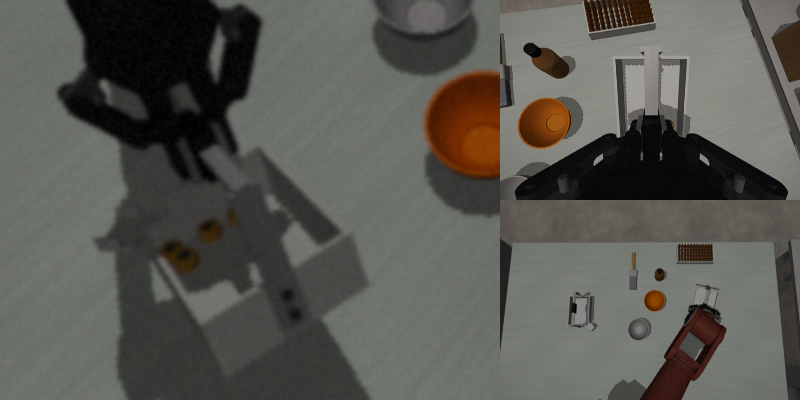

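{"name": "step_arm", "arguments": {"moves": [[0,0,0,0,-0.04,0,0],[0,0,0,0,-0.07,0,0],[0,0,0,0,-0.08,0,0],[0,0,0,0,-0.08,0,0],[0,0,0,0,-0.08,0,0],[0,0,0,0.02,-0.08,0,0],[0,0,0,0.04,-0.08,0,0],[0,0,0,0.05,-0.06,0,0]]}}

```text
time: 21.05
tool_pos: [0.5612, -0.2933, 0.2236]
tool_rot: [-0.006, 0.99, -0.128, -0.064]
contact_force: [-0.3, -1.3, -3.4]
gripper_width: 0.176
```

{"name": "step_arm", "arguments": {"moves": [[0,0,0,0.05,-0.03,0,0],[0,0,0,0.05,-0.01,0,0],[0,0,0,0.05,0,0,0],[0,0,0,0.05,0,0,0],[0,0,0,0.04,0,0,0],[0,0,0,0.04,0,0,0],[0,0,0,0.03,0,0,0],[0,0,0,0.02,0,0,0]]}}

```text
time: 21.85
tool_pos: [0.5602, -0.2939, 0.2232]
tool_rot: [-0.17, 0.973, -0.14, -0.061]
contact_force: [-0.2, -0.4, -3.6]
gripper_width: 0.18
```

```bash
python3 look.py 16 130 180
```

```text
wrist 0.76 [372. 246.] in tote mm [-38. -43.  13.]
top 0.48 [413. 241.] in tote mm [-46.  -9.  14.]
t 21.85 tilt 20.9 origin [ 0.553  -0.2587  0.1288] lip [ 0.4478 -0.3117  0.1535] cornerlow [ 0.4653 -0.2895  0.124 ] slopes [-9.6 18.3 69.1] j [-0.7   0.24  1.45  0.23  1.74  1.16] w 0.18 F [-0.2 -0.4 -3.6]
```

View pics/c16.png

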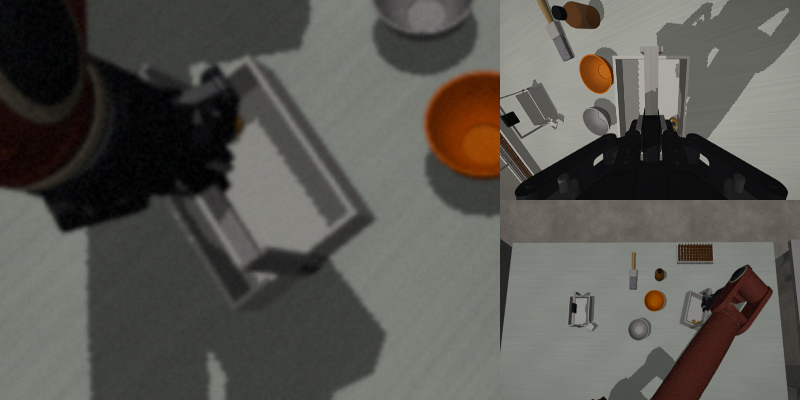

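{"name": "step_arm", "arguments": {"moves": [[0,0,0,0.04,0.02,0,0],[0,0,0,0.04,0.02,0,0],[0,0,0,0.04,0.02,0,0],[0,0,0,0.03,0.02,0,0],[0,0,0,0.02,0.02,0,0],[0,0,0,0,0.02,0,0],[0,0,0,0,0,0,0]]}}

```text
time: 22.85
tool_pos: [0.5597, -0.2932, 0.2235]
tool_rot: [-0.243, 0.957, -0.156, 0.009]
contact_force: [0.3, -0.1, -2.5]
gripper_width: 0.182
```

```bash
python3 look.py 17 130 180
```

```text
scene 0.65 [223. 258.] in tote mm [-18. -41.  15.]
wrist 0.83 [366. 225.] in tote mm [-19. -42.  13.]
wrist 0.74 [370. 243.] in tote mm [-38. -44.  13.]
top 0.57 [412. 243.] in tote mm [-52. -25.  14.]
top 0.37 [417. 238.] in tote mm [-39. -40.  15.]
t 22.85 tilt 28.2 origin [ 0.569  -0.2464  0.1345] lip [ 0.4584 -0.2938  0.1366] cornerlow [ 0.4815 -0.2696  0.1132] slopes [-3.4 27.9 61.8] j [-0.78  0.21  1.51  0.41  1.7   1.11] w 0.182 F [ 0.3 -0.1 -2.5]
```

View pics/top17.png

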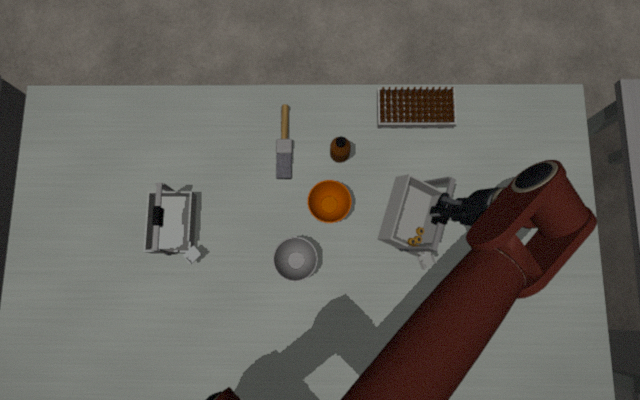

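Top view: cluster near the corner, (-62,-42), (-52,-25), (-38,-42), (-18,-42). Now tilt to the -x-heavy diagonal to pack it.

{"name": "step_arm", "arguments": {"moves": [[0,0,0,0,0.04,0,0],[0,0,0,-0.02,0.06,0,0],[0,0,0,-0.02,0.06,0,0],[0,0,0,-0.02,0.06,0,0],[0,0,0,-0.02,0.06,0,0],[0,0,0,-0.02,0.06,0,0],[0,0,0,-0.02,0.05,0,0],[0,0,0,-0.02,0.04,0,0]]}}

```text
time: 23.95
tool_pos: [0.5594, -0.2928, 0.2231]
tool_rot: [-0.137, 0.948, -0.206, 0.201]
contact_force: [-0.0, 0.2, -2.9]
gripper_width: 0.18
```

{"name": "step_arm", "arguments": {"moves": [[0,0,0,0,0.04,0,0],[0,0,0,0,0.03,0,0],[0,0,0,0,0.03,0,0],[0,0,0,0,0.02,0,0],[0,0,0,0,0,0,0],[0,0,0,0,0,0,0]]}}

```text
time: 24.55
tool_pos: [0.5599, -0.2933, 0.2233]
tool_rot: [-0.125, 0.934, -0.214, 0.257]
contact_force: [-0.4, -0.9, -3.6]
gripper_width: 0.178
```

```bash
python3 look.py 18 130 180
```

```text
wrist 0.71 [372. 249.] in tote mm [-44. -46.  14.]
wrist 0.62 [367. 230.] in tote mm [-26. -42.  13.]
top 0.57 [419. 222.] in tote mm [-53. -23.  13.]
t 24.55 tilt 33.2 origin [ 0.6138 -0.2809  0.1388] lip [ 0.5012 -0.3051  0.104 ] cornerlow [ 0.5371 -0.2943  0.0879] slopes [25.3 20.1 56.8] j [-0.82 -0.15  1.9   0.55  1.14  1.04] w 0.178 F [-0.4 -0.9 -3.6]
```

View pics/c18.png

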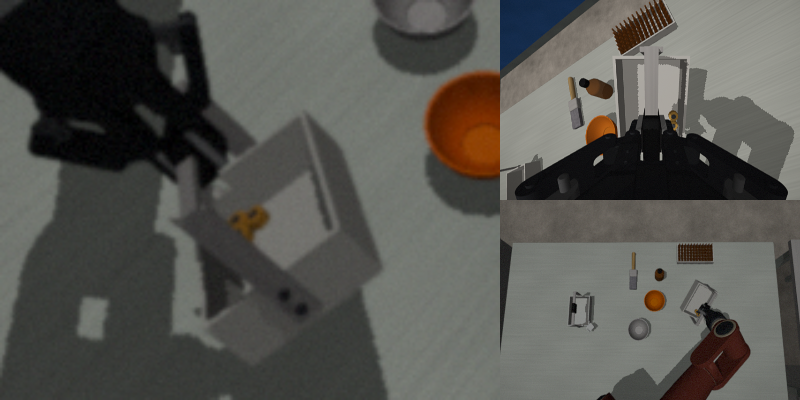

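```bash
python3 - <<'E'
from h import *
s=state();q=s["tool_rot"];Rq=R.from_quat([q[1],q[2],q[3],q[0]]);Rt=Rq.as_matrix();M=Rt@np.diag([1,-1,-1.])
O=s["tool_pos"]-Rt[:,2]*.019-M@[0,0,.12]
for pt in [(75,55,0),(75,-55,0),(75,55,50),(75,-55,50),(79,0,129),(-75,55,0),(-75,-55,0)]:print(pt,(O+M@(np.array(pt)/1000)).round(3))
d=np.array([.478,.007])-(O+M@[-.091,-.071,.034])[:2];print("d",d)
plan(s["tool_pos"]+[d[0],d[1],-.008],Rq,24,0,ease=True)
E
```

```text
(75, 55, 0) [ 0.691 -0.268  0.19 ]
(75, -55, 0) [ 0.654 -0.364  0.152]
(75, 55, 50) [ 0.664 -0.274  0.232]
(75, -55, 50) [ 0.627 -0.37   0.194]
(79, 0, 129) [ 0.606 -0.334  0.281]
(-75, 55, 0) [ 0.574 -0.198  0.126]
(-75, -55, 0) [ 0.537 -0.294  0.088]
d [-0.02340479  0.31219686]
[[-0.0008,-0.0013,0.0002,0,0,0,0],[-0.0024,-0.0038,0.0005,0,0,0,0],[-0.0039,-0.0061,0.0008,0,0,0,0],[-0.0052,-0.0082,0.001,0,0,0,0],[-0.0063,-0.01,0.0012,0,0,0,0],[-0.0073,-0.0116,0.0014,0,0,0,0],[-0.0082,-0.013,0.0016,0,0,0,0],[-0.0089,-0.0141,0.0018,0,0,0,0]]
[[-0.0095,-0.015,0.0019,0,0,0,0],[-0.01,-0.0157,0.002,0,0,0,0],[-0.0102,-0.0162,0.002,0,0,0,0],[-0.0104,-0.0164,0.002,0,0,0,0],[-0.0104,-0.0164,0.002,0,0,0,0],[-0.0102,-0.0162,0.002,0,0,0,0],[-0.01,-0.0157,0.002,0,0,0,0],[-0.0095,-0.015,0.0019,0,0,0,0]]
[[-0.0089,-0.0141,0.0018,0,0,0,0],[-0.0082,-0.013,0.0016,0,0,0,0],[-0.0073,-0.0116,0.0014,0,0,0,0],[-0.0063,-0.01,0.0012,0,0,0,0],[-0.0052,-0.0082,0.001,0,0,0,0],[-0.0039,-0.0061,0.0008,0,0,0,0],[-0.0024,-0.0038,0.0005,0,0,0,0],[-0.0008,-0.0013,0.0002,0,0,0,0]]
```

{"name": "step_arm", "arguments": {"moves": [[-0.0008,-0.0013,0.0002,0,0,0,0],[-0.0024,-0.0038,0.0005,0,0,0,0],[-0.004,-0.006,0.001,0,0,0,0],[-0.005,-0.008,0.001,0,0,0,0],[-0.0065,-0.01,0.001,0,0,0,0],[-0.0075,-0.0115,0.0015,0,0,0,0],[-0.008,-0.013,0.0015,0,0,0,0],[-0.009,-0.014,0.002,0,0,0,0]]}}

```text
time: 25.65
tool_pos: [0.5536, -0.2114, 0.2209]
tool_rot: [-0.125, 0.934, -0.214, 0.257]
contact_force: [0.9, 0.2, -2.3]
gripper_width: 0.181
```

{"name": "step_arm", "arguments": {"moves": [[-0.0095,-0.015,0.002,0,0,0,0],[-0.01,-0.0155,0.002,0,0,0,0],[-0.01,-0.016,0.002,0,0,0,0],[-0.0105,-0.0165,0.002,0,0,0,0],[-0.0105,-0.0165,0.002,0,0,0,0],[-0.01,-0.016,0.002,0,0,0,0],[-0.01,-0.0155,0.002,0,0,0,0],[-0.0095,-0.015,0.002,0,0,0,0]]}}

```text
time: 26.45
tool_pos: [0.542, -0.0613, 0.2164]
tool_rot: [-0.125, 0.934, -0.214, 0.257]
contact_force: [-0.7, -0.2, -3.7]
gripper_width: 0.181
```

{"name": "step_arm", "arguments": {"moves": [[-0.009,-0.014,0.002,0,0,0,0],[-0.008,-0.013,0.0015,0,0,0,0],[-0.0075,-0.0115,0.0015,0,0,0,0],[-0.0065,-0.01,0.001,0,0,0,0],[-0.005,-0.008,0.001,0,0,0,0],[-0.004,-0.006,0.001,0,0,0,0],[-0.0024,-0.0038,0.0005,0,0,0,0],[-0.001,-0.0015,0,0,0,0,0]]}}

```text
time: 27.25
tool_pos: [0.536, 0.0179, 0.2141]
tool_rot: [-0.125, 0.934, -0.214, 0.257]
contact_force: [-0.6, -0.8, -2.4]
gripper_width: 0.181
```

```bash
python3 look.py 19 210 100
```

```text
scene 0.58 [401. 233.] in tote mm [  85.   26. -187.]
wrist 0.91 [369. 230.] in tote mm [-27. -43.  13.]
wrist 0.57 [371. 247.] in tote mm [-43. -46.  14.]
top 0.33 [168. 221.] in tote mm [-201.  204. -119.]
t 27.25 tilt 33.2 origin [0.59   0.0304 0.1296] lip [0.4774 0.0062 0.0948] cornerlow [0.5133 0.017  0.0787] slopes [25.3 20.1 56.8] j [-0.24 -0.53  2.21  0.3   0.96  1.68] w 0.181 F [-0.6 -0.8 -2.4]
```

View pics/c19.png

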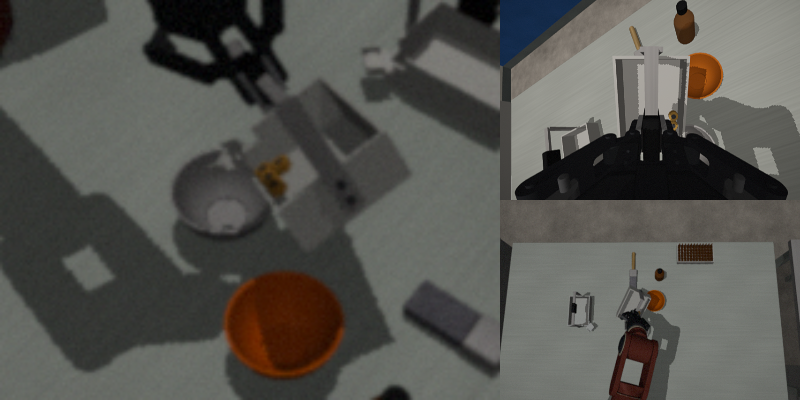

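View pics/top19.png

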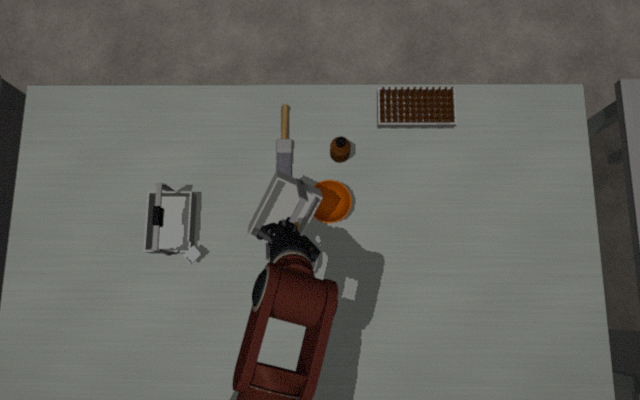

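```bash
python3 - <<'E'
from h import *
s=state();q=s["tool_rot"];Rt=R.from_quat([q[1],q[2],q[3],q[0]]).as_matrix();M=Rt@np.diag([1,-1,-1.]);O=s["tool_pos"]-Rt[:,2]*.019-M@[0,0,.12]
p,d=grab_frame("scene");P,u,v=cloud("scene",d);T=(P-O)@M*1000;C=p[v,u].astype(int)
lip=(T[:,0]<-76)&(T[:,1]<-56)&(T[:,2]>20)&(T[:,2]<60)&(T[:,0]>-130)&(T[:,1]>-110)
print("lip pts tote",lip.sum(),np.median(T[lip],0).round(1),T[lip].min(0).round(0),T[lip].max(0).round(0),"world",np.median(P[lip],0).round(3))
fl=(abs(T[:,0])<65)&(abs(T[:,1])<45)&(T[:,2]>-5)&(T[:,2]<10);print("floor z",fl.sum(),np.median(T[fl],0).round(1))
A=np.c_[T[fl][:,:2],np.ones(fl.sum())];print("floor plane",np.linalg.lstsq(A,T[fl][:,2],rcond=None)[0].round(3))
br=(abs(T[:,0])<80)&(abs(T[:,1])<60)&(T[:,2]>5)&(T[:,2]<30)&(C[:,0]>C[:,2]*1.7)&(C[:,0]>50)
print("brass",br.sum(),T[br].min(0).round(0),T[br].max(0).round(0))
k=(P[:,2]>.046)&(P[:,2]<.0545)&(np.hypot(P[:,0]-.478,P[:,1]-.007)<.07)
c,r=cv2.minEnclosingCircle(P[k][:,:2].astype(np.float32));print("cup",c,r)
tb=(abs(T[:,0])<85)&(abs(T[:,1])<65)&(T[:,2]>-6)&(T[:,2]<60);print("lowest tote z",np.sort(P[tb][:,2])[:5].round(3))
cv2.imwrite("pics/z.png",cv2.resize(p[130:210,270:370,::-1],None,fx=7,fy=7,interpolation=cv2.INTER_CUBIC))
print(s["time"])
E
```

```text
lip pts tote 44 [-87.9 -63.1  35.9] [-104.  -85.   31.] [-76. -56.  43.] world [0.48  0.009 0.1  ]
floor z 330 [-29.1  -7.2   5.7]
floor plane [-4.000e-03 -5.000e-03  5.686e+00]
brass 110 [-68. -51.   7.] [-17. -19.  17.]
cup (0.4777873158454895, 0.005872609093785286) 0.05522685870528221
lowest tote z [0.089 0.094 0.096 0.097 0.097]
27.55
```

View pics/z.png

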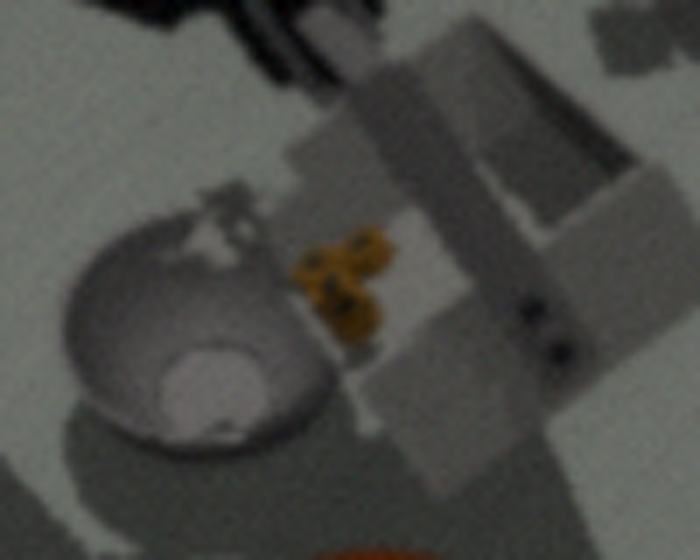

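All four bushings are packed at the lip corner (brass extent x -68 to -17, y -51 to -19 mm) and the tote has not slipped in the grip. Lower 12 mm and settle.

{"name": "step_arm", "arguments": {"moves": [[-0.001,0.001,0.002,0,0,0,0],[-0.0015,0.001,0.003,0,0,0,0],[-0.0015,0.001,0.003,0,0,0,0],[-0.001,0.001,0.002,0,0,0,0],[0,0,0,0,0,0,0],[0,0,0,0,0,0,0],[0,0,0,0,0,0,0],[0,0,0,0,0,0,0]]}}

```text
time: 28.4
tool_pos: [0.5364, 0.0175, 0.2026]
tool_rot: [-0.125, 0.934, -0.214, 0.258]
contact_force: [-0.7, -0.7, -4.2]
gripper_width: 0.179
```

```bash
python3 look.py 20 210 100; python3 -c "
from plant import *
s=state();print(s['tool_pos'],abs(s['joint_vel']).max(),s['time'])"
```

```text
scene 0.5 [319. 177.] in tote mm [-21. -42.  13.]
wrist 0.73 [366. 231.] in tote mm [-27. -42.  13.]
wrist 0.7 [369. 248.] in tote mm [-43. -45.  14.]
wrist 0.39 [285.  82.] in tote mm [ 124.   51. -205.]
t 28.4 tilt 33.3 origin [0.5904 0.0299 0.1182] lip [0.4778 0.0057 0.0833] cornerlow [0.5138 0.0165 0.0672] slopes [25.3 20.1 56.7] j [-0.24 -0.52  2.22  0.31  0.94  1.67] w 0.179 F [-0.7 -0.7 -4.2]
[0.5362902  0.01744508 0.20240749] 0.002237296404996326 28.7
```

View pics/c20.png

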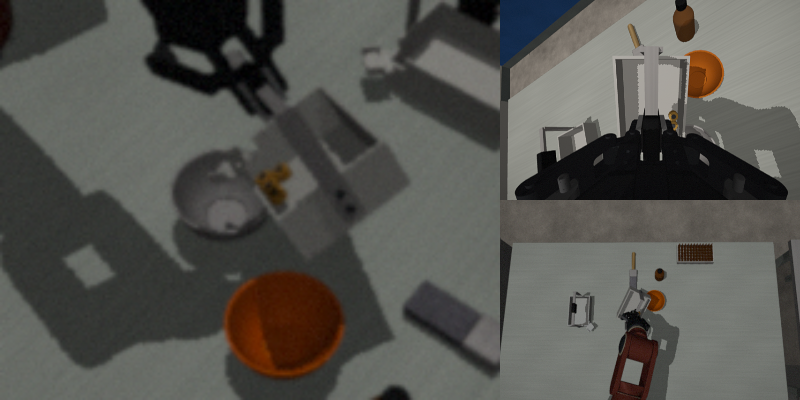

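```bash
python3 -c "
from plant import *
print(job_done())"
```

```text
the job is handed in; nothing more can be done
None
```

I lifted the white tote by its bail grip and tilted it until all four bushings had slid together into the lip corner. It is now held steady over the steel cup, and the job was handed in at about 28.7 s of the 51 s allowed.

**Last checks:**
- **Tilt:** about 33°, split 25° along the tote's x and 20° along its y.
- **Position:** the lip is at (0.478, 0.006) and the cup centre measured (0.478, 0.006). The lowest corner is about 17 mm above the rim.
- **Hold:** the wrist force (about 4 N) is consistent with carrying only the tote. The joints were still, and a depth check just before the last 12 mm of lowering showed the tote had not slipped in the grip.
- **Bushings:** the tight cluster showed in the final scene picture. They sit at about (-62,-42), (-44,-42), (-26,-42) and (-53,-25) mm in the tote, and none spilled. The first of those positions was partly hidden, so I inferred it from the cluster and the extent of brass in the picture.

**What went differently from expected:**
- **Friction:** the bushings did not slide until 16 to 20° of tilt, against the stated 7 to 11°.
- **Extra tilting:** the bushings first jammed in a chain along one wall, then ran out along the other, so I had to tilt them back and forth several times.
- **Packing:** the bushing farthest from the corner is about 46 mm away, with the four resting as a row of three plus one rather than a 2x2 block.

The spare tote, bottle and brush were not touched.

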